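# Turn the knife box key and hold the bolt back

### The job

Take the key with the rectangular head out of the key stand (leave the round-headed one in place and do not disturb the other things), push it into the lock on top of the steel knife box, and wiggle it a little left and right under light pressure past the sticky discs until its collar sits down on the lock face. Then turn it a quarter turn clockwise (seen from above) to draw the bolt. The lock springs back, so finish while still gripping the key and holding it turned, ready for me to lift the lid.

Things in the scene. Friction and masses are not known exactly. Their poses are not given: they have to be found in the camera images.
- oblong_key: The key to use: plain steel, 60 g, 86.5 mm long, upright in either slot of the stand. Origin: middle of its flat lower end; z up the key, y along its width, x through its thickness. Upward from there: bit 18 (y) x 6 (x) mm, 9 mm tall; round neck 6 mm thick; collar 24 (y) x 16 (x) mm at 37.5 to 41.5 mm; flat rectangular head to the top. The same after a half turn about z.
- oblong_key_grip (a point): Point on this key's axis in its rectangular head, 64 mm above its lower end. The head is 30 (y) x 8 (x) mm, from 41 to 86.5 mm above the lower end, with a small hole above 73 mm. With the TCP here, fingers down, closing along the key's x, the fingertips end 3.5 mm above the collar.
- round_key: The other key, to be left in place: same build and axes, but with a round head (disc 40 mm across, 8 mm thick, centre 60.5 mm above the lower end) and a bit 24.5 mm wide that does not fit this lock. Origin: middle of its lower end.
- key_stand: Fixed black block 60 (x) x 130 (y) x 50 mm, origin under its centre. Two slots in its top, 27 (y) x 9 (x) mm, 44 mm deep, at y = +35 and -35 mm. The keys stand in them on their collars, lower ends 12.5 mm above the table, widths along the stand's y; lift a key straight up at least 40 mm to clear it.
- lock_box: Fixed steel knife box 120 (x) x 170 (y) mm, lid top at 75 mm, origin under its centre, z up. In the middle of the lid is the 44 x 44 mm face plate of the lock. On its -x side a brass bolt in a keeper is drawn in as the lock turns.
- lock_mouth (a point): Centre of the keyhole at the top of the face plate, 79 mm above the table, axes as the box. A slot 20.5 mm along the box's y, 8.5 mm along its x, chamfered 1.5 mm, plate 5 mm thick. The key goes straight down, its y along the box's y (either way round). From 14.5 mm deep its bit is free of the plate and can turn. At 37.5 mm the collar rests on the plate: home.
- first_disc (a point): Top of the first sticky disc, on the lock axis 16 mm below the mouth, axes as the box; hidden. Disc 5 mm thick, slot 20.5 x 8 mm, standing 11 to 26 degrees anticlockwise (from above) of the keyhole. The bit passes when aligned within about 6 degrees: press lightly (about 5 N) and rock the key until it drops.
- second_disc (a point): Top of the second sticky disc, 22 mm below the mouth, axes as the box; hidden. The same disc, standing 11 to 26 degrees clockwise of the keyhole. The discs turn stiffly (0.08 N m each, stops at 31 degrees either way); a bit that is inside a disc carries it along, one that presses lightly on top does not.
- plug_top (a point): Top of the lock's plug, 28 mm below the mouth, axes as the box; hidden. Its slot, 19.5 x 7.5 mm and 12 mm deep, is in line with the keyhole (within about 4 degrees to enter), so from the second disc the key turns back to straight and drops to home.
- lock_plug (a joint): Angle of the lock's plug: 0 at rest, in line with the keyhole; positive clockwise seen from above; stop at 1.57 rad (a quarter turn, bolt drawn). A spring of about 0.05 N m per rad turns it back towards 0 when the key is let go. There is up to 0.1 rad of play between key and plug.
- tape_1: Roll of tape lying flat, 96 mm across, 25 mm high; bystander. Origin under its centre.
- mill_1: Small grey mill, 44 mm across, 90 mm high; bystander. Origin under its centre.
- spice_jar_2: Spice jar with a red cap, 44 mm across, 105 mm high; bystander. Origin under its centre.
- timer: White dial timer with a red knob, 69 mm across, 44 mm high; bystander. Origin under its centre.

How it is judged:
By the outcome, as a careful person would: the job done as asked, in the order asked, and still so for the second after the job is handed in, while the arm keeps its last pose, push and grip.
It also fails if it takes over 51 s, if anything falls off the work surface, if the arm or the gripper's body presses on something with over 40 N, if the wrist force passes 120 N, or if a joint passes its speed limit or range.

### The arm

A 7-joint arm with a two-finger parallel gripper is mounted at the origin on a cart in front of the work surface, level with it; the furniture and walls round the work are solid. World frame = base frame: x ahead of the robot, y to its left, z up, the work surface at z = 0. Lengths are in m, angles in rad, forces in N, time in s.
With the tool pointing down it reaches from about 0.35 to 0.9 m from the base axis. Payload 8.1 kg.
Tool frame: the origin (TCP) lies between the finger pads, 19 mm behind the fingertips; this is the grasp point; z points along the fingers, y is the line along which they close (so a half turn about z gives the same grasp; the last joint's range is limited). The gripper opens to 92 mm and grips with 3 to 60 N. Pads are 19 mm wide; open, the fingers measure 130 mm over their backs; the gripper's body (75 mm by 190 mm) begins 47 mm behind the grasp point.
Start: joints at [-1.393, 0.434, 0.025, 1.573, -0.012, 1.134, -0.075], TCP at [0.173, 0.601, 0.246] pointing down, gripper open.
Joint ranges: [-2.62, 2.62], [-0.44, 2.09], [-1.27, 1.32], [0.08, 2.57], [-1.32, 4.46], [0.12, 2], [-2.74, 2.74]. Speed limits (rad/s): [2.22, 2.22, 3.01, 3.01, 3.14, 3.14, 3.14].

### API

Orientations are given as a rotation vector (axis times angle).
In Python, from cell import arm gives the robot as it stands.
- The arm moves only by the tool carry_out, never from a script. Its arguments are lists of equal length, an entry for each row: "claw": the finger opening in cm, from 0 to 9.18; "delta_pos": the shift along the tool's x, y, z in cm, a list of three; "angular": the turn, a rotation vector about the tool's x, y, z in rad, a list of three. In form: {"claw": [claw, ...], "delta_pos": [[dx, dy, dz], ...], "angular": [[ax, ay, az], ...]}. A call has 1 to 20 rows; each row shifts and turns the commanded pose from where the row before left it, along the tool's axes as they then stand; what a row does not reach is not made up. A row lasts 1/10 s, in which the tool goes at most 50 mm and 8.59 degrees, less where a joint would pass 70% of its speed; a pose out of reach is approached as far as the arm can. A call with a gripper value outside its range is refused whole. The fingers move at their own pace and stop on an object; "force" is the grip in N (left out, the last holds). Time passes only in rows, so rows that do not move let the fingers close. It gives the time, the measured TCP pose, the force, the opening and the grip force at its end, in the units of the state.
- arm.observe(): the state, without advancing time (a new reading comes with each control period).
- arm.get_image(name): name is "scene" or "top" or "wrist"; returns a dict with "frame" (480x640x3 uint8, red, green, blue), "mtx" (3x3 intrinsics, pixels), "T" (4x4, takes a point from camera to world coordinates). Camera axes: x right, y down, z forward; pixel columns grow to the right and rows downward; lengths in m; the calibration is good to about 2 mm. A picture is of the moment at which its call begins. There is no depth.
- arm.sign_off(): hands the job in; it is judged then, once.
Trained networks look in a picture, given as the dict that the camera call returned (one of the last four; its "shot" number tells which), for a name from the list of things; names that differ only in an ending like _2 or _b are one class to them, and where a whole thing is asked for, a point or a joint stands for the part that bears it (a point fixed in the world has none). Each returns a list of dicts, best first, with "conf" (0 to 1); they miss things now and then, are a little off and sometimes report something else, mostly with a low value. They report only what shows in the picture. A call takes as long as a camera call.
- arm.look_for(label, picture): "centre" ([column, row] as shares, 0 to 1, of the picture: columns of its width, rows of its height, amid what is visible of it).
- arm.trace(label, picture): "region" (480x640 bool, what is visible of it) and "centre" ([column, row] as shares, 0 to 1, of the picture: columns of its width, rows of its height, amid what is visible of it).
- arm.place_of(label, picture): "centre" ([column, row] as shares, 0 to 1, of the picture: columns of its width, rows of its height: a listed point, or the origin of a listed thing).
The state is a dict: "clock": time; "joints": joint angles; "dq": joint speeds; "joint_efforts": joint torques, N m; "position": TCP position; "ee_rot": TCP orientation; "force": force on the tool from outside, world axes, zero at the start; "ft_torque": the same for the moment, N m; "width": opening from 0.0 (shut) to 1.0 (fully open); "gripper_force": force on a finger pad.
Only numpy, scipy, OpenCV 4.12 (cv2) and the standard library are available. Lean on these libraries where they do the work, as an engineer would, in place of code of your own. Each camera call takes 0.05 s, during which the arm holds its last target. There are 200 camera calls.

## Working session

There is one attempt and no reset: what is moved stays moved. The work goes in short steps, Python scripts to look and compute and a tool call to move; the robot and the scene stay as the last step left them, time stands still between calls to the robot, and variables do not carry over. Pictures are saved under pics/ and viewed, at most 10 in all, crops included, and the job is handed in when it is done.

Besides the shell and the picture viewer there is one more tool, called after "Emit:" as name(argument=value, ...) on one line, values as JSON. carry_out: Moves the arm, as the interface text tells. Its arguments: {"type":"object","properties":{"claw":{"type":"array","items":{"type":"number"}},"delta_pos":{"type":"array","items":{"type":"array","items":{"type":"number"}}},"angular":{"type":"array","items":{"type":"array","items":{"type":"number"}}},"force":{"type":"number"}},"required":["claw","delta_pos","angular"]}

```bash
mkdir -p pics; cat > h.py <<'E'
import numpy as np, cv2
from scipy.spatial.transform import Rotation as R
from cell import arm
def ray(im,c):
    p=np.array([c[0]*640,c[1]*480,1.]); d=im["T"][:3,:3]@np.linalg.inv(im["mtx"])@p
    return im["T"][:3,3],d
def atz(im,c,z):
    o,d=ray(im,c); return o+d*(z-o[2])/d[2]
def save(im,n): cv2.imwrite("pics/"+n,im["frame"][:,:,::-1])
def proj(im,P):
    T=np.linalg.inv(im["T"]); q=im["mtx"]@(T[:3,:3]@np.asarray(P)+T[:3,3]); return q[:2]/q[2]
E
python3 - <<'E'
from h import *
s=arm.observe(); print(s["clock"],s["position"],s["ee_rot"],s["force"],s["width"])
Z=dict(oblong_key=.0125,oblong_key_grip=.0765,round_key=.0125,key_stand=0,lock_box=0,lock_mouth=.079,tape_1=0,mill_1=0,spice_jar_2=0,timer=0)
for n in ("top","scene"):
    im=arm.get_image(n); save(im,n+"0.png"); print(n,im["T"][:3,3].round(3))
    for k,z in Z.items():
        for r in arm.place_of(k,im)[:2]: print(k,round(r["conf"],2),(np.array(r["centre"])*[640,480]).round(),atz(im,r["centre"],z).round(4))
E
```

```text
0.0 [0.17312044 0.60003946 0.24471949] [-4.39718043e-01 -3.11060703e+00  2.55597830e-03] [ 0.02898846  0.46213166 -0.03460436] 1.0013843284726538
top [0.307 0.097 1.74 ]
oblong_key 0.56 [423. 287.] [ 0.5063 -0.1867  0.0125]
oblong_key 0.53 [431. 292.] [ 0.4942 -0.2091  0.0125]
oblong_key_grip 0.51 [420. 282.] [ 0.5139 -0.1679  0.0765]
oblong_key_grip 0.44 [443. 292.] [ 0.4864 -0.2277  0.0765]
round_key 0.59 [444. 293.] [ 0.4913 -0.2435  0.0125]
key_stand 0.88 [429. 289.] [ 0.5021 -0.2046  0.    ]
lock_box 0.97 [298. 253.] [0.6095 0.1632 0.    ]
lock_mouth 0.55 [297. 248.] [0.6091 0.164  0.079 ]
tape_1 0.73 [365. 239.] [ 0.6492 -0.0285  0.    ]
mill_1 0.55 [333. 194.] [0.7809 0.0607 0.    ]
spice_jar_2 0.79 [396. 211.] [ 0.7281 -0.1191  0.    ]
timer 0.93 [189. 232.] [0.6739 0.4768 0.    ]
scene [ 0.041 -0.573  0.717]
oblong_key 0.68 [358. 363.] [ 0.5136 -0.1812  0.0125]
oblong_key_grip 0.62 [357. 338.] [ 0.5135 -0.173   0.0765]
round_key 0.74 [372. 388.] [ 0.4905 -0.239   0.0125]
key_stand 0.56 [362. 377.] [ 0.5029 -0.2046  0.    ]
key_stand 0.33 [373. 387.] [ 0.5003 -0.2342  0.    ]
lock_box 0.78 [289. 271.] [0.602  0.1488 0.    ]
lock_mouth 0.64 [286. 244.] [0.6033 0.1626 0.079 ]
tape_1 0.66 [289. 245.] [0.6754 0.2396 0.    ]
tape_1 0.61 [348. 296.] [ 0.6513 -0.0142  0.    ]
mill_1 0.72 [360. 253.] [0.7993 0.0876 0.    ]
spice_jar_2 0.67 [409. 300.] [ 0.7505 -0.1194  0.    ]
timer 0.61 [241. 214.] [0.6678 0.4667 0.    ]
```

View pics/scene0.png

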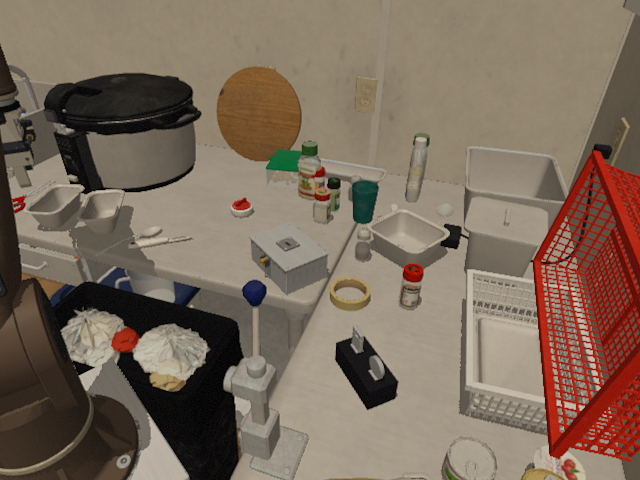

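```bash
python3 - <<'E'
from h import *
im=arm.get_image("top")
a=cv2.resize(im["frame"][200:340,220:480],(780,420),interpolation=cv2.INTER_CUBIC)
cv2.imwrite("pics/topc.png",a[:,:,::-1])
for k in ("key_stand","lock_box"):
    t=arm.trace(k,im)[0]; c=cv2.findContours(t["region"].astype("uint8"),0,1)[0]; c=max(c,key=cv2.contourArea)
    r=cv2.minAreaRect(c); z=.05 if k=="key_stand" else .075
    P=np.array([atz(im,(x/640,y/480),z) for x,y in cv2.boxPoints(r)]); print(k,r,P.round(4).tolist(),P.mean(0))
E
```

```text
key_stand ((432.4283142089844, 289.2579040527344), (49.46059036254883, 24.1414794921875), 15.52410888671875) [[0.4837, -0.131, 0.05], [0.5475, -0.151, 0.05], [0.5098, -0.2798, 0.05], [0.4466, -0.2589, 0.05]] [ 0.49691504 -0.20515982  0.05      ]
lock_box ((298.3602600097656, 251.82740783691406), (63.596004486083984, 52.55176544189453), 6.009005546569824) [[0.5377, 0.2528, 0.075], [0.6825, 0.239, 0.075], [0.6621, 0.0652, 0.075], [0.518, 0.0819, 0.075]] [0.60009536 0.15970146 0.075     ]
```

View pics/topc.png

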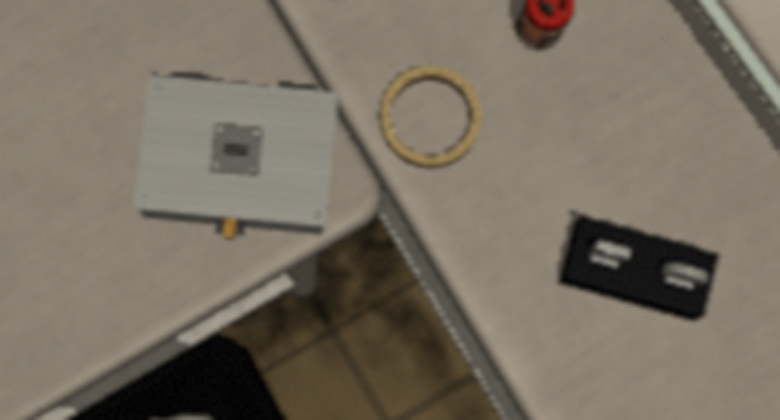

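View pics/top0.png

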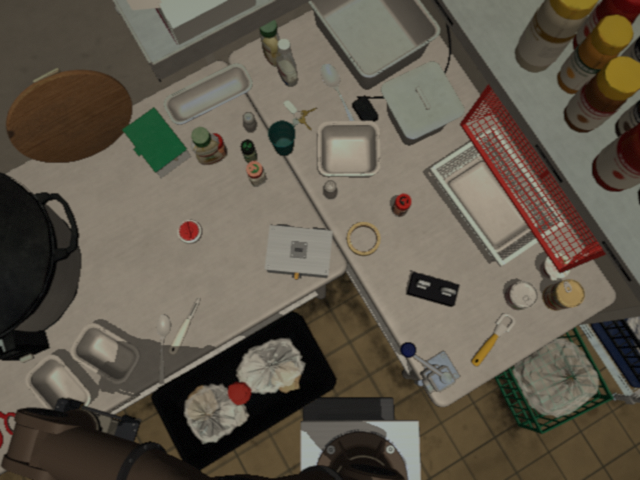

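```bash
cat >> h.py <<'E'
def go(p,az,n=1):
    "tool-frame cm shift and z-turn from the measured pose to world p with tool y at azimuth az (deg)"
    s=arm.observe(); r=R.from_rotvec(s["ee_rot"]); M=r.as_matrix()
    y=np.array([np.cos(np.radians(az)),np.sin(np.radians(az)),0]); z=np.array([0,0,-1.]); x=np.cross(y,z)
    d=M.T@(np.array(p)-s["position"])*100; a=(r.inv()*R.from_matrix(np.c_[x,y,z])).as_rotvec()
    print("t",round(s["clock"],2),"pos",s["position"].round(4),"az",np.degrees(np.arctan2(M[1,1],M[0,1])).round(2),"d",d.round(3),"ang",a.round(4),"per row",(d/n).round(3),(a/n).round(4),"F",s["force"].round(2),"w",round(s["width"],3))
E
python3 -c "
from h import *
go([.5,.25,.26],15,14); M=R.from_rotvec(arm.observe()['ee_rot']).as_matrix(); print(M.round(3))"
```

```text
t 1.25 pos [0.1732 0.6005 0.2455] az 73.91 d [-41.113 -24.621  -1.447] ang [ 0.     -0.      1.0281] per row [-2.937 -1.759 -0.103] [ 0.     -0.      0.0734] F [-0.38  0.21 -1.13] w 0.998
[[-0.961  0.277  0.   ]
 [ 0.277  0.961  0.   ]
 [-0.     0.    -1.   ]]
```

Emit:
carry_out(claw=[9,9,9,9,9,9,9,9,9,9,9,9,9,9], delta_pos=[[-3.5,-2.2,-0.1],[-3.5,-2.2,-0.1],[-3.5,-2.2,-0.1],[-3.5,-2.2,-0.1],[-3.5,-2.2,-0.1],[-3.5,-2.2,-0.1],[-3.5,-2.2,-0.1],[-3.5,-2.2,-0.1],[-3.5,-2.2,-0.1],[-3.5,-2.2,-0.1],[-3.5,-2.2,-0.1],[-3.5,-2.2,-0.1],[-3.5,-2.2,-0.1],[-3.5,-2.2,-0.1]], angular=[[0,0,0],[0,0,0],[0,0,0],[0,0,0],[0,0,0],[0,0,0],[0,0,0],[0,0,0],[0,0,0],[0,0,0],[0,0,0],[0,0,0],[0,0,0],[0,0,0]])

```text
clock: 2.75
position: [0.5596, 0.1674, 0.2598]
ee_rot: [0.439, 3.11, 0.001]
force: [1.1, 1.4, 0.8]
width: 0.977
gripper_force: 0.0
```

Emit:
carry_out(claw=[9,9,9,9,9,9,9,9,9,9,9], delta_pos=[[0,0,0],[0,0,0],[0,0,0],[0,0,0],[0,0,0],[0,0,0],[0,0,0],[0,0,0],[0,0,0],[0,0,0],[0,0,0]], angular=[[0,0,0.14],[0,0,0.14],[0,0,0.14],[0,0,0.14],[0,0,0.14],[0,0,0.14],[0,0,0.14],[0,0,0.14],[0,0,0.14],[0,0,0.135],[0,0,0]])

```text
clock: 3.85
position: [0.5586, 0.169, 0.2595]
ee_rot: [2.337, 2.099, -0.0]
force: [0.0, -1.0, -0.1]
width: 0.982
gripper_force: 0.0
```

```bash
python3 - <<'E'
from h import *
go([.511,-.172,.18],-17,9); print(arm.observe()["joints"].round(3))
w=arm.get_image("wrist"); save(w,"w1.png"); print(w["T"].round(3))
for k,z in dict(lock_mouth=.079,lock_box=0,oblong_key_grip=.0765).items():
    for r in arm.place_of(k,w)[:2]: print(k,round(r["conf"],2),(np.array(r["centre"])*[640,480]).round(),atz(w,r["centre"],z).round(4))
E
```

```text
t 3.85 pos [0.5586 0.169  0.2595] az -6.13 d [-34.411  -1.095   7.955] ang [1.000e-04 1.000e-04 1.898e-01] per row [-3.823 -0.122  0.884] [0.     0.     0.0211] F [ 0.03 -1.01 -0.06] w 0.982
[-0.78   0.381  0.55   1.691 -0.216  1.131 -0.276]
[[ 0.994 -0.102 -0.028  0.567]
 [-0.106 -0.959 -0.263  0.24 ]
 [ 0.     0.265 -0.964  0.399]
 [ 0.     0.     0.     1.   ]]
lock_mouth 0.68 [369. 223.] [0.6042 0.1611 0.079 ]
lock_box 0.63 [360. 205.] [0.6056 0.1634 0.    ]
```

View pics/w1.png

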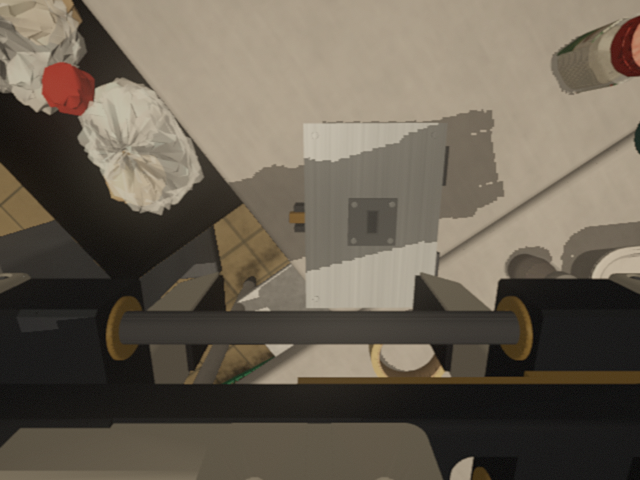

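```bash
cat >> h.py <<'E'
def warp(im,c,z,half=.04,s=.0002):
    "top-down view of plane z around c; columns=+x, rows=-y"
    n=int(2*half/s); W=np.array([[c[0]-half,c[1]+half,z],[c[0]+half,c[1]+half,z],[c[0]+half,c[1]-half,z],[c[0]-half,c[1]-half,z]])
    src=np.float32([proj(im,p) for p in W]); dst=np.float32([[0,0],[n,0],[n,n],[0,n]])
    return cv2.warpPerspective(im["frame"],cv2.getPerspectiveTransform(src,dst),(n,n),flags=cv2.INTER_CUBIC)
E
cat > lock.py <<'E'
from h import *
w=arm.get_image("wrist"); c=(.605,.161); im=warp(w,c,.079,.06); g=cv2.GaussianBlur(cv2.cvtColor(im,cv2.COLOR_RGB2GRAY),(9,9),0)
print(g[300,300],g[300,240],g[300,100])
def rects(th,lo,hi):
    for q in cv2.findContours((g<th).astype("uint8"),1,2)[0]:
        r=cv2.minAreaRect(q); a=r[1][0]*r[1][1]*.04
        if lo<a<hi: print(th,"xy",c[0]-.06+r[0][0]*.0002,c[1]+.06-r[0][1]*.0002,"size mm",np.array(r[1])*.2,"az",-r[2], cv2.contourArea(q)*.04/a)
for th in range(30,150,8): rects(th,80,260); rects(th,1500,2500)
cv2.imwrite("pics/warp.png",im[:,:,::-1])
E
python3 lock.py
```

```text
64 84 111
70 xy 0.6073446655273437 0.162387158203125 size mm [ 8.55859985 19.79940643] az -6.581944942474365 0.916230382723321
78 xy 0.6074000061035155 0.1624 size mm [10.77811813 21.68875427] az -6.34019136428833 0.9282012675287821
86 xy 0.6071621826171875 0.1624518310546875 size mm [42.89338989 43.54612122] az -5.865971088409424 0.8916927179091686
94 xy 0.6528999999999999 0.10439999999999999 size mm [ 6.4 16.6] az -90.0 0.48023343373493976
94 xy 0.6071323303222655 0.16230711669921874 size mm [44.06182556 44.54337769] az -6.009005546569824 0.9792310003769111
102 xy 0.5466 0.1738 size mm [28.4  3.2] az -90.0 0.512544014084507
102 xy 0.6071388916015624 0.16227060546875 size mm [45.25888977 45.29695435] az -5.990594863891602 0.9790204983527563
110 xy 0.6528032714843749 0.18141104125976562 size mm [ 2.72460556 43.04556274] az -6.508956432342529 0.591394193364431
110 xy 0.6070806091308593 0.1624609619140625 size mm [46.7649353  46.95878906] az -5.856013774871826 0.9649071655407768
118 xy 0.5630228363037109 0.21446781997680664 size mm [ 6.63529434 14.65882416] az -28.07248878479004 0.41782495116985907
```

View pics/warp.png

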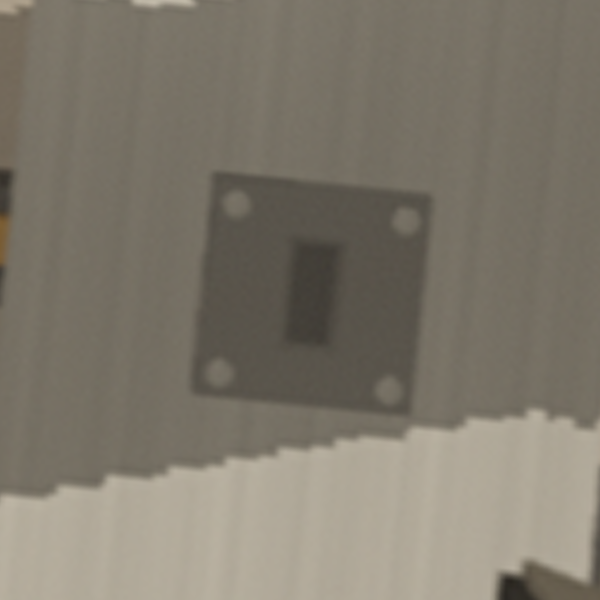

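Emit:
carry_out(claw=[9,9,9,9,9,9,9,9,9,9,9], delta_pos=[[-4,-0.1,0],[-4,-0.1,0],[-4,-0.1,0],[-4,-0.1,0],[-4,-0.1,0],[-4,-0.1,0],[-4,-0.1,0.5],[-3,-0.1,1.5],[-2,-0.3,2],[0,0,2],[0,0,0]], angular=[[0,0,0],[0,0,0],[0,0,0],[0,0,0],[0,0,0],[0,0,0],[0,0,0],[0,0,0],[0,0,0.1],[0,0,0.09],[0,0,0]])

```text
clock: 5.2
position: [0.5115, -0.1584, 0.1976]
ee_rot: [-2.523, -1.867, 0.004]
force: [-0.4, 0.6, -0.2]
width: 0.98
gripper_force: 0.0
```

```bash
python3 - <<'E'
from h import *
go([.511,-.172,.16],-17,9); print(arm.observe()["joints"].round(3))
w=arm.get_image("wrist"); save(w,"w2.png"); print(w["T"].round(3))
for k,z in dict(oblong_key_grip=.0765,oblong_key=.0125,round_key=.0125,key_stand=0).items():
    for r in arm.place_of(k,w)[:2]: print(k,round(r["conf"],2),(np.array(r["centre"])*[640,480]).round(),atz(w,r["centre"],z).round(4))
for k in ("oblong_key","round_key"):
    for t in arm.trace(k,w)[:2]: print(k,t["conf"],t["region"].sum(),cv2.minAreaRect(cv2.findNonZero(t["region"].astype("uint8"))))
save(arm.get_image("scene"),"s2.png")
E
```

```text
t 5.2 pos [ 0.5115 -0.1584  0.1976] az -17.0 d [-1.308  0.364  3.756] ang [-0.0039  0.0006 -0.    ] per row [-0.145  0.04   0.417] [-0.0004  0.0001 -0.    ] F [-0.42  0.63 -0.16] w 0.98
[-0.297  0.384  0.67   1.89  -0.286  0.968  0.206]
[[ 0.957 -0.28  -0.08   0.533]
 [-0.291 -0.923 -0.253 -0.09 ]
 [-0.003  0.265 -0.964  0.337]
 [ 0.     0.     0.     1.   ]]
oblong_key_grip 0.62 [328. 253.] [ 0.5145 -0.1718  0.0765]
oblong_key 0.63 [325. 233.] [ 0.5132 -0.1725  0.0125]
round_key 0.44 [326. 303.] [ 0.4932 -0.241   0.0125]
key_stand 0.57 [324. 267.] [ 0.501  -0.2089  0.    ]
oblong_key 0.75 801 ((324.0, 257.5), (55.0, 18.0), 90.0)
round_key 0.66 151 ((326.0, 334.0), (52.0, 8.0), 90.0)
```

View pics/w2.png

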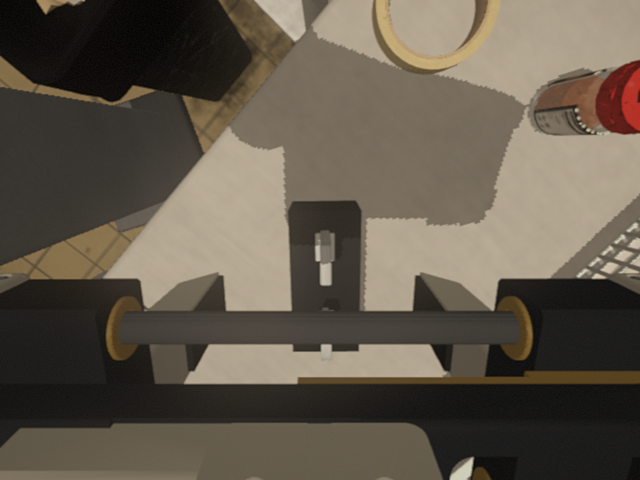

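View pics/s2.png

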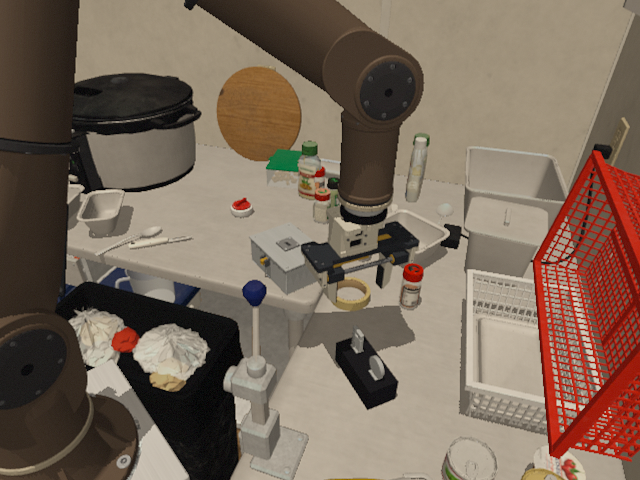

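```bash
python3 - <<'E'
from h import *
w=arm.get_image("wrist"); c=(.513,-.172)
im=warp(w,c,.099,.04); a=warp(w,c,.05,.08,.0002)[:, :]
cv2.imwrite("pics/w3.png",np.hstack([im,cv2.resize(a,(400,400))])[:,:,::-1])
for nm,z,h,lo,hi in (("head",.099,.04,150,350),("stand",.05,.08,3000,99999)):
    m=warp(w,c,z,h); g=cv2.GaussianBlur(cv2.cvtColor(m,cv2.COLOR_RGB2GRAY),(9,9),0)
    for th in range(70,240,20):
        b=(g>th) if nm=="head" else (g<th-40)
        for q in cv2.findContours(b.astype("uint8"),1,2)[0]:
            r=cv2.minAreaRect(q); A=r[1][0]*r[1][1]*.04
            if lo<A<hi: print(nm,th,"xy",round(c[0]-h+r[0][0]*.0002,4),round(c[1]+h-r[0][1]*.0002,4),np.array(r[1])*.2,"az",-r[2])
E
```

```text
stand 110 xy 0.4972 -0.1912 [121.2 128.4] az -90.0
stand 130 xy 0.4978 -0.1909 [121.8 129.6] az -90.0
stand 150 xy 0.4984 -0.1906 [122.4 130.8] az -90.0
stand 170 xy 0.5129 -0.1719 [159.8 159.8] az -90.0
stand 190 xy 0.5129 -0.1719 [159.8 159.8] az -90.0
stand 210 xy 0.5129 -0.1719 [159.79997559 159.79997559] az -0.0
stand 230 xy 0.5129 -0.1719 [159.8 159.8] az -90.0
```

View pics/w3.png

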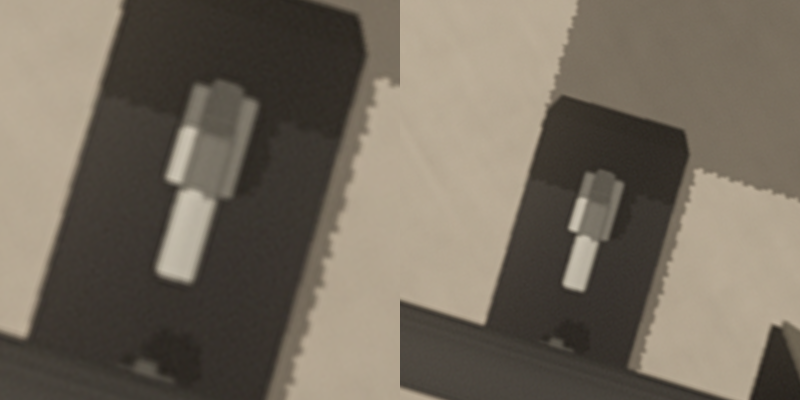

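```bash
python3 -c "
from h import *
go([.5123,-.1733,.0765],-17,1)"
```

```text
t 5.65 pos [ 0.5135 -0.158   0.2001] az -16.83 d [-1.502  0.318 12.358] ang [ 0.001  -0.0004  0.0029] per row [-1.502  0.318 12.358] [ 0.001  -0.0004  0.0029] F [-0.29  0.09  0.47] w 0.982
```

Emit:
carry_out(claw=[9,9,9,9,9,9], delta_pos=[[-1.5,0.3,2],[0,0,2.5],[0,0,2.5],[0,0,1.5],[0,0,0],[0,0,0]], angular=[[0,0,0],[0,0,0],[0,0,0],[0,0,0],[0,0,0],[0,0,0]])

```text
clock: 6.25
position: [0.5118, -0.1736, 0.115]
ee_rot: [2.524, 1.871, 0.0]
force: [0.8, 0.2, 0.5]
width: 0.982
gripper_force: 0.0
```

```bash
python3 - <<'E'
from h import *
for i in range(4):
    go([.5123,-.1733,.0765],-17,1); w=arm.get_image("wrist")
    for r in arm.place_of("oblong_key_grip",w)[:1]: print(round(r["conf"],2),atz(w,r["centre"],.0765).round(4))
E
```

```text
t 6.25 pos [ 0.5118 -0.1736  0.115 ] az -16.89 d [0.043 0.037 3.848] ang [0.0001 0.0001 0.0018] per row [0.043 0.037 3.848] [0.0001 0.0001 0.0018] F [0.83 0.18 0.48] w 0.982
0.55 [ 0.5122 -0.1729  0.0765]
t 6.35 pos [ 0.5123 -0.1737  0.1156] az -16.9 d [ 0.038 -0.024  3.912] ang [ 0.0017 -0.0002  0.0018] per row [ 0.038 -0.024  3.912] [ 0.0017 -0.0002  0.0018] F [-0.37 -0.34  0.21] w 0.98
0.81 [ 0.5115 -0.1744  0.0765]
t 6.45 pos [ 0.5123 -0.1736  0.1155] az -16.89 d [ 0.028 -0.012  3.901] ang [ 0.0017 -0.0004  0.0019] per row [ 0.028 -0.012  3.901] [ 0.0017 -0.0004  0.0019] F [-0.47  0.77 -0.53] w 0.98
0.75 [ 0.5141 -0.1729  0.0765]
t 6.55 pos [ 0.512  -0.1735  0.1152] az -16.9 d [0.026 0.015 3.874] ang [ 0.0012 -0.0004  0.0018] per row [0.026 0.015 3.874] [ 0.0012 -0.0004  0.0018] F [-0.81  0.94 -0.47] w 0.981
0.72 [ 0.5128 -0.1728  0.0765]
```

Emit:
carry_out(claw=[9,9,9,6,4,2,0,0,0,0,0,0], delta_pos=[[0,0,2],[0,0,1.3],[0,0,0.6],[0,0,0],[0,0,0],[0,0,0],[0,0,0],[0,0,0],[0,0,0],[0,0,0],[0,0,0],[0,0,0]], angular=[[0,0,0],[0,0,0],[0,0,0],[0,0,0],[0,0,0],[0,0,0],[0,0,0],[0,0,0],[0,0,0],[0,0,0],[0,0,0],[0,0,0]], force=45)

```text
clock: 7.85
position: [0.5116, -0.1734, 0.0755]
ee_rot: [-2.524, -1.871, -0.0]
force: [-0.9, -0.1, 0.5]
width: 0.247
gripper_force: 0.0
```

```bash
python3 - <<'E'
from h import *
go([.5123,-.1733,.0765],-17,1); s=arm.observe(); print(s["gripper_force"],s["ft_torque"])
E
```

```text
t 7.85 pos [ 0.5116 -0.1734  0.0755] az -16.91 d [ 0.034  0.065 -0.099] ang [-0.0001 -0.0001  0.0016] per row [ 0.034  0.065 -0.099] [-0.0001 -0.0001  0.0016] F [-0.91 -0.13  0.49] w 0.247
0.0 [-0.06195838  0.10948567 -0.04853993]
```

Still closing.

Emit:
carry_out(claw=[0,0,0,0,0], delta_pos=[[0,0,0],[0,0,0],[0,0,0],[0,0,0],[0,0,0]], angular=[[0,0,0],[0,0,0],[0,0,0],[0,0,0],[0,0,0]])

```text
clock: 8.35
position: [0.5116, -0.1735, 0.0755]
ee_rot: [-2.524, -1.871, -0.0]
force: [0.0, 0.3, -0.4]
width: 0.087
gripper_force: 45.0
```

Emit:
carry_out(claw=[0,0,0,0,0,0,0], delta_pos=[[0,0,-0.5],[0,0,-1.5],[0,0,-2],[0,0,-2.5],[0,0,-2.5],[0,0,-1.5],[0,0,0]], angular=[[0,0,0],[0,0,0],[0,0,0],[0,0,0],[0,0,0],[0,0,0],[0,0,0]])

```text
clock: 9.05
position: [0.5128, -0.174, 0.1827]
ee_rot: [2.522, 1.869, 0.004]
force: [0.5, -0.2, -0.5]
width: 0.087
gripper_force: 45.0
```

```bash
python3 - <<'E'
from h import *
go([.6073,.1624,.175],-6,9); w=arm.get_image("wrist"); save(w,"w4.png")
for k in ("oblong_key","oblong_key_grip","round_key"):
    for r in arm.place_of(k,w)[:1]: print(k,round(r["conf"],2),np.array(r["centre"])*[640,480],atz(w,r["centre"],arm.observe()["position"][2]-(.064 if k=="oblong_key" else 0)))
E
```

```text
t 9.05 pos [ 0.5128 -0.174   0.1827] az -16.91 d [34.936 -0.745  0.793] ang [ 0.0039 -0.0003 -0.1904] per row [ 3.882 -0.083  0.088] [ 0.0004 -0.     -0.0212] F [ 0.51 -0.2  -0.52] w 0.087
oblong_key 0.79 [319.808 261.216] [ 0.5141069  -0.17416316  0.11645361]
oblong_key_grip 0.91 [319.872 314.304] [ 0.51299357 -0.1764603   0.17992616]
```

View pics/w4.png

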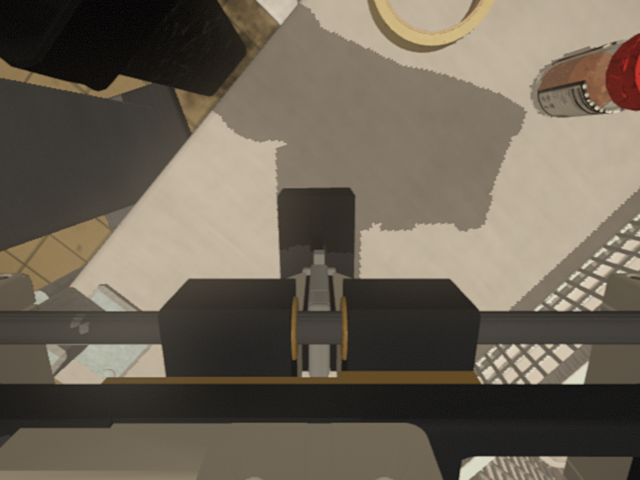

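Emit:
carry_out(claw=[0,0,0,0,0,0,0,0,0,0,0,0,0], delta_pos=[[2,0,0],[4,-0.1,0],[4,-0.1,0],[4,-0.1,0],[4,-0.1,0],[4,-0.1,0],[4,-0.1,0],[4,-0.1,0],[3,-0.1,0],[2,0,0],[0,0,0],[0,0,0],[0,0,0]], angular=[[0,0,0],[0,0,0],[0,0,0],[0,0,0],[0,0,0],[0,0,0],[0,0,0],[0,0,0],[0,0,0],[0,0,0],[0,0,-0.1],[0,0,-0.09],[0,0,0]])

```text
clock: 10.55
position: [0.6055, 0.1627, 0.1799]
ee_rot: [-2.335, -2.102, 0.002]
force: [0.2, -0.2, -1.1]
width: 0.086
gripper_force: 45.0
```

```bash
cat > lk.py <<'E'
from h import *
w=arm.get_image("wrist"); go([.6073,.1624,.16],-6,1); c=(.607,.162); im=warp(w,c,.079,.06); g=cv2.GaussianBlur(cv2.cvtColor(im,cv2.COLOR_RGB2GRAY),(9,9),0)
for th in range(40,120,5):
    for q in cv2.findContours((g<th).astype("uint8"),1,2)[0]:
        r=cv2.minAreaRect(q); a=r[1][0]*r[1][1]*.04
        if 110<a<260 or 1500<a<2500: print(th,"xy",(c[0]-.06+r[0][0]*.0002,c[1]+.06-r[0][1]*.0002),"size mm",np.array(r[1])*.2,"az",-r[2])
import sys
T=w["T"]; s=arm.observe(); k=arm.place_of("oblong_key",w)
for r in k[:1]: print("tip",r["conf"],np.array(r["centre"])*[640,480],atz(w,r["centre"],s["position"][2]-.064),proj(w,s["position"]-[0,0,.064]))
print(s["joints"].round(3))
cv2.imwrite("pics/%s.png"%sys.argv[1],np.hstack([w["frame"][160:400,200:440].repeat(2,0).repeat(2,1)[:480,:480], cv2.resize(im,(310,480))])[:,:,::-1])
E
python3 lk.py w5
```

```text
t 10.6 pos [0.6056 0.1627 0.18  ] az -6.2 d [-0.012  0.178  1.998] ang [-0.0009  0.0006 -0.0035] per row [-0.012  0.178  1.998] [-0.0009  0.0006 -0.0035] F [ 0.98 -0.46 -1.64] w 0.082
40 xy (0.6434, 0.1186) size mm [32.8 46.8] az -90.0
40 xy (0.5661999999999999, 0.1224) size mm [40.4 38.4] az -90.0
45 xy (0.6432999877929687, 0.1188) size mm [33.1999939 46.9999939] az -90.0
45 xy (0.5662999999999999, 0.1225) size mm [40.6 38.6] az -90.0
50 xy (0.6432, 0.1188) size mm [33.2 47.2] az -90.0
50 xy (0.5663999999999999, 0.1226) size mm [40.8 38.8] az -90.0
55 xy (0.6430999999999999, 0.11889999999999999) size mm [33.4 47.4] az -90.0
55 xy (0.5664999999999999, 0.1227) size mm [41. 39.] az -90.0
60 xy (0.6430999877929687, 0.119) size mm [47.3999939 33.5999939] az 0.0
60 xy (0.5664999999999999, 0.1227) size mm [41. 39.] az -90.0
65 xy (0.6429999877929686, 0.1191) size mm [47.5999939 33.7999939] az 0.0
65 xy (0.5665999999999999, 0.12279999999999999) size mm [41.2 39.2] az -90.0
70 xy (0.6428999999999999, 0.1191) size mm [33.8 47.8] az -90.0
70 xy (0.5667, 0.12279999999999999) size mm [41.2 39.4] az -90.0
70 xy (0.6073515136718749, 0.16224387817382813) size mm [ 7.74326248 19.26644897] az -4.573921203613281
75 xy (0.6073564086914062, 0.16227174682617188) size mm [ 8.59438324 20.06304626] az -5.1021647453308105
80 xy (0.6074057861328124, 0.16228021240234375) size mm [ 9.51381226 20.84233398] az -5.492323875427246
85 xy (0.6074383422851561, 0.16178712768554687) size mm [11.11017227 23.03543243] az -5.31454610824585
95 xy (0.6010810852050781, 0.11598648681640625) size mm [15.74942322  7.03627625] az -9.462322235107422
tip 0.82 [321.088 262.8  ] [0.60735587 0.16239767 0.11598344] [318.06057185 262.58238884]
[-0.72   0.537  0.561  1.68  -0.325  1.02  -0.158]
```

View pics/w5.png

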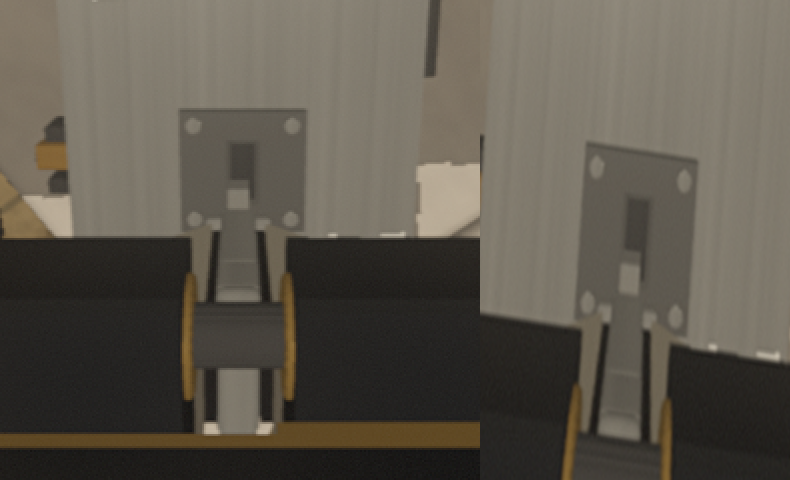

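Emit:
carry_out(claw=[0,0,0,0,0,0], delta_pos=[[0,0.18,0.5],[0,0,1],[0,0,1],[0,0,0.6],[0,0,0],[0,0,0]], angular=[[0,0,0],[0,0,0],[0,0,0],[0,0,0],[0,0,0],[0,0,0]])

```text
clock: 11.25
position: [0.6075, 0.1635, 0.1493]
ee_rot: [-2.335, -2.101, 0.001]
force: [-0.2, 0.1, -0.2]
width: 0.086
gripper_force: 45.0
```

```bash
python3 lk.py w6 | grep -E "^t|7.*size mm \[ [789]|8.*size mm \[ [789]|tip"; python3 -c "
from h import *
for i in range(3): arm.get_image('top'); go([.6074,.1623,.143],-6)"
```

```text
t 11.3 pos [0.6077 0.1635 0.1496] az -6.03 d [-0.115 -0.024 -1.035] ang [ 0.0002 -0.     -0.0005] per row [-0.115 -0.024 -1.035] [ 0.0002 -0.     -0.0005] F [-0.54  0.45 -0.57] w 0.083
tip 0.92 [320.704 262.992] [0.60912087 0.16316767 0.08564903] [318.2271564  262.68664426]
t 11.4 pos [0.6078 0.1636 0.1499] az -6.03 d [-0.132 -0.025  0.694] ang [ 0.0006 -0.0004 -0.0005] per row [-0.132 -0.025  0.694] [ 0.0006 -0.0004 -0.0005] F [-0.13  1.27 -0.12] w 0.086
t 11.45 pos [0.6078 0.1636 0.1499] az -6.02 d [-0.131 -0.025  0.694] ang [ 0.0007 -0.0004 -0.0004] per row [-0.131 -0.025  0.694] [ 0.0007 -0.0004 -0.0004] F [-0.41  0.34 -0.96] w 0.082
t 11.5 pos [0.6077 0.1636 0.1499] az -6.02 d [-0.132 -0.021  0.692] ang [ 0.0006 -0.0004 -0.0003] per row [-0.132 -0.021  0.692] [ 0.0006 -0.0004 -0.0003] F [-0.24 -0.35 -0.59] w 0.085
```

View pics/w6.png

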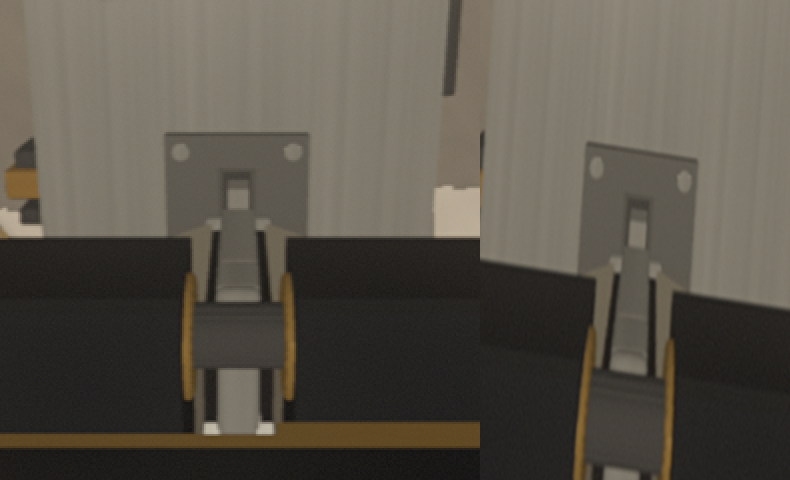

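Emit:
carry_out(claw=[0,0,0,0,0,0,0], delta_pos=[[-0.11,-0.02,0],[0,0,0.4],[0,0,0.4],[0,0,0.4],[0,0,0.4],[0,0,0.4],[0,0,0]], angular=[[0,0,0],[0,0,0],[0,0,0],[0,0,0],[0,0,0],[0,0,0],[0,0,0]])

```text
clock: 12.2
position: [0.6068, 0.1624, 0.1288]
ee_rot: [-2.335, -2.101, 0.002]
force: [0.2, 0.8, -0.5]
width: 0.083
gripper_force: 45.0
```

Emit:
carry_out(claw=[0,0,0,0], delta_pos=[[0,0,0.15],[0,0,0.1],[0,0,0.1],[0,0,0]], angular=[[0,0,0],[0,0,0],[0,0,0],[0,0,0]])

```text
clock: 12.6
position: [0.6073, 0.1625, 0.126]
ee_rot: [2.335, 2.102, 0.0]
force: [-0.1, 0.9, -0.6]
width: 0.09
gripper_force: 45.0
```

```bash
python3 -c "
from h import *
go([.6072,.1624,.143],-6); s=arm.observe();print(s['ft_torque'],s['joints'].round(3))"
```

```text
t 12.6 pos [0.6073 0.1625 0.126 ] az -6.02 d [-0.008 -0.006 -1.698] ang [ 0.0001 -0.0001 -0.0004] per row [-0.008 -0.006 -1.698] [ 0.0001 -0.0001 -0.0004] F [-0.06  0.91 -0.58] w 0.09
[-0.12786834  0.02262911 -0.008582  ] [-0.695  0.597  0.529  1.728 -0.365  0.916 -0.121]
```

Emit:
carry_out(claw=[0,0,0], delta_pos=[[0,0,0.1],[0,0,0.05],[0,0,0]], angular=[[0,0,0],[0,0,0],[0,0,0]])

```text
clock: 12.9
position: [0.6075, 0.1625, 0.1252]
ee_rot: [2.335, 2.101, 0.001]
force: [-1.4, 0.4, 5.0]
width: 0.086
gripper_force: 45.0
```

Emit:
carry_out(claw=[0,0,0,0], delta_pos=[[0,0,0],[0,0,0],[0,0,0],[0,0,0]], angular=[[0,0,-0.08],[0,0,-0.08],[0,0,-0.06],[0,0,0]])

```text
clock: 13.3
position: [0.6073, 0.1624, 0.1247]
ee_rot: [-2.089, -2.346, -0.001]
force: [-0.3, 0.4, -1.3]
width: 0.087
gripper_force: 45.0
```

Emit:
carry_out(claw=[0,0,0], delta_pos=[[0,0,0.1],[0,0,0.1],[0,0,0]], angular=[[0,0,0],[0,0,0],[0,0,0]])

```text
clock: 13.6
position: [0.607, 0.1625, 0.1222]
ee_rot: [-2.091, -2.344, 0.001]
force: [0.2, -0.0, -0.2]
width: 0.085
gripper_force: 45.0
```

Emit:
carry_out(claw=[0,0,0,0], delta_pos=[[0,0,0.15],[0,0,0.1],[0,0,0.1],[0,0,0]], angular=[[0,0,0],[0,0,0],[0,0,0],[0,0,0]])

```text
clock: 14.0
position: [0.6073, 0.1625, 0.1197]
ee_rot: [-2.09, -2.345, -0.001]
force: [-1.5, -0.6, 7.5]
width: 0.087
gripper_force: 45.0
```

Emit:
carry_out(claw=[0,0,0,0,0,0,0], delta_pos=[[0,0,-0.03],[0,0,0],[0,0,0],[0,0,0],[0,0,0],[0,0,0],[0,0,0]], angular=[[0,0,0.04],[0,0,0.08],[0,0,0.08],[0,0,0.08],[0,0,0.08],[0,0,0.06],[0,0,0]])

```text
clock: 14.7
position: [0.6072, 0.1627, 0.1196]
ee_rot: [-2.534, -1.857, -0.0]
force: [-1.2, 1.1, 3.3]
width: 0.085
gripper_force: 45.0
```

Emit:
carry_out(claw=[0,0,0], delta_pos=[[0,0,0.02],[0,0,0],[0,0,0]], angular=[[0,0,0.05],[0,0,0.04],[0,0,0]])

```text
clock: 15.0
position: [0.6073, 0.1626, 0.1194]
ee_rot: [-2.613, -1.744, -0.001]
force: [-1.1, 0.1, 4.7]
width: 0.086
gripper_force: 45.0
```

Emit:
carry_out(claw=[0,0,0], delta_pos=[[0,0,0],[0,0,0],[0,0,0]], angular=[[0,0,0.05],[0,0,0.04],[0,0,0]])

```text
clock: 15.3
position: [0.6074, 0.1626, 0.1194]
ee_rot: [2.689, 1.625, 0.001]
force: [-1.1, -0.3, 5.0]
width: 0.081
gripper_force: 45.0
```

Emit:
carry_out(claw=[0,0,0], delta_pos=[[0,0,0],[0,0,0],[0,0,0]], angular=[[0,0,0.04],[0,0,0.04],[0,0,0]])

```text
clock: 15.6
position: [0.6074, 0.1626, 0.1193]
ee_rot: [2.751, 1.517, 0.001]
force: [-1.1, 0.5, 5.7]
width: 0.083
gripper_force: 45.0
```

Emit:
carry_out(claw=[0,0,0], delta_pos=[[0,0,0],[0,0,0],[0,0,0]], angular=[[0,0,0.03],[0,0,0.03],[0,0,0]])

```text
clock: 15.9
position: [0.6075, 0.1625, 0.1194]
ee_rot: [2.798, 1.429, 0.001]
force: [-1.1, 1.0, 6.9]
width: 0.085
gripper_force: 45.0
```

```bash
python3 -c "
from h import *
go([.6072,.1624,.143],-6); s=arm.observe();print(s['ft_torque'],s['joints'].round(3))"
```

```text
t 15.9 pos [0.6075 0.1625 0.1194] az -35.88 d [-0.025 -0.015 -2.364] ang [ 5.000e-04 -4.000e-04 -5.215e-01] per row [-0.025 -0.015 -2.364] [ 5.000e-04 -4.000e-04 -5.215e-01] F [-1.07  1.04  6.89] w 0.085
[0.06148904 0.32031794 0.0546469 ] [-0.778  0.638  0.668  1.74  -0.478  0.931 -0.54 ]
```

Emit:
carry_out(claw=[0,0,0,0,0,0,0,0,0,0,0,0,0,0], delta_pos=[[0,0,0.03],[0,0,0],[0,0,0],[0,0,0],[0,0,0],[0,0,0],[0,0,0],[0,0,0],[0,0,0],[0,0,0],[0,0,0],[0,0,0],[0,0,0],[0,0,0]], angular=[[0,0,-0.03],[0,0,-0.03],[0,0,-0.03],[0,0,-0.03],[0,0,-0.03],[0,0,-0.03],[0,0,-0.03],[0,0,-0.03],[0,0,-0.03],[0,0,-0.03],[0,0,-0.03],[0,0,-0.03],[0,0,-0.03],[0,0,0]])

```text
clock: 17.3
position: [0.6072, 0.1624, 0.1188]
ee_rot: [-2.465, -1.947, -0.0]
force: [0.2, -0.1, 0.5]
width: 0.083
gripper_force: 45.0
```

```bash
python3 -c "
from h import *
go([.6072,.1624,.143],-6); s=arm.observe();print(s['ft_torque'],s['joints'].round(3))"
```

```text
t 17.3 pos [0.6072 0.1624 0.1188] az -13.39 d [-2.000e-03  3.000e-03 -2.416e+00] ang [-1.00e-04 -2.00e-04 -1.29e-01] per row [-2.000e-03  3.000e-03 -2.416e+00] [-1.00e-04 -2.00e-04 -1.29e-01] F [ 0.19 -0.06  0.51] w 0.083
[-0.05261094  0.07627525 -0.03219607] [-0.713  0.612  0.559  1.736 -0.397  0.909 -0.221]
```

Emit:
carry_out(claw=[0,0,0,0], delta_pos=[[0,0,0.15],[0,0,0.15],[0,0,0.1],[0,0,0]], angular=[[0,0,0],[0,0,0],[0,0,0],[0,0,0]])

```text
clock: 17.7
position: [0.6074, 0.1628, 0.1153]
ee_rot: [-2.467, -1.945, -0.001]
force: [-1.0, 0.8, 4.4]
width: 0.084
gripper_force: 45.0
```

Emit:
carry_out(claw=[0,0,0,0,0], delta_pos=[[0,0,0],[0,0,0],[0,0,0],[0,0,0.05],[0,0,0]], angular=[[0,0,-0.04],[0,0,-0.04],[0,0,-0.05],[0,0,0],[0,0,0]])

```text
clock: 18.2
position: [0.6072, 0.1629, 0.115]
ee_rot: [-2.335, -2.101, -0.001]
force: [-2.0, 0.7, 6.8]
width: 0.08
gripper_force: 45.0
```

```bash
python3 -c "
from h import *
go([.6072,.1624,.143],-6); s=arm.observe();print(s['ft_torque'],s['joints'].round(3))"
```

```text
t 18.2 pos [0.6072 0.1629 0.115 ] az -6.03 d [-0.043  0.003 -2.801] ang [ 0.0001 -0.001  -0.0005] per row [-0.043  0.003 -2.801] [ 0.0001 -0.001  -0.0005] F [-2.05  0.73  6.81] w 0.08
[ 0.07544711  0.78012886 -0.15058636] [-0.69   0.61   0.521  1.737 -0.375  0.895 -0.114]
```

Emit:
carry_out(claw=[0,0,0,0,0,0], delta_pos=[[0,0,0],[0,0,0],[0,0,0],[0,0,0],[0,0,0],[0,0,0]], angular=[[0,0,-0.03],[0,0,-0.03],[0,0,-0.03],[0,0,-0.03],[0,0,-0.03],[0,0,0]])

```text
clock: 18.8
position: [0.6071, 0.1629, 0.115]
ee_rot: [-2.17, -2.271, -0.001]
force: [-4.4, 1.2, 7.6]
width: 0.089
gripper_force: 45.0
```

Emit:
carry_out(claw=[0,0,0,0,0,0,0], delta_pos=[[-0.03,-0.05,0],[0,0,0],[0,0,0],[0,0,0],[0,0,0],[0,0,0],[0,0,0]], angular=[[0,0,0],[0,0,0.03],[0,0,0.03],[0,0,0.03],[0,0,0.03],[0,0,0.03],[0,0,0]])

```text
clock: 19.5
position: [0.6066, 0.1621, 0.1141]
ee_rot: [2.337, 2.1, -0.001]
force: [-0.5, 0.1, -0.6]
width: 0.081
gripper_force: 45.0
```

```bash
python3 -c "
from h import *
go([.6072,.1624,.143],-6); s=arm.observe();print(s['ft_torque'],s['joints'].round(3))"
```

```text
t 19.5 pos [0.6066 0.1621 0.1141] az -6.11 d [ 0.038  0.052 -2.888] ang [-0.0002  0.0004 -0.0019] per row [ 0.038  0.052 -2.888] [-0.0002  0.0004 -0.0019] F [-0.51  0.15 -0.63] w 0.081
[-0.06948111  0.05110943 -0.03598748] [-0.69   0.61   0.521  1.739 -0.375  0.893 -0.115]
```

Emit:
carry_out(claw=[0,0,0,0], delta_pos=[[0,0,0.1],[0,0,0.1],[0,0,0.1],[0,0,0]], angular=[[0,0,0],[0,0,0],[0,0,0],[0,0,0]])

```text
clock: 19.9
position: [0.6066, 0.1621, 0.1112]
ee_rot: [-2.335, -2.102, 0.0]
force: [-0.4, 0.7, -0.4]
width: 0.081
gripper_force: 45.0
```

Emit:
carry_out(claw=[0,0,0,0,0,0], delta_pos=[[0,0,0.15],[0,0,0.15],[0,0,0.15],[0,0,0.15],[0,0,0.1],[0,0,0]], angular=[[0,0,0],[0,0,0],[0,0,0],[0,0,0],[0,0,0],[0,0,0]])

```text
clock: 20.5
position: [0.6067, 0.1622, 0.1045]
ee_rot: [-2.335, -2.102, -0.0]
force: [-2.3, -0.4, 3.3]
width: 0.086
gripper_force: 45.0
```

Emit:
carry_out(claw=[0,0,0], delta_pos=[[0,0,0.08],[0,0,0.05],[0,0,0]], angular=[[0,0,0],[0,0,0],[0,0,0]])

```text
clock: 20.8
position: [0.6068, 0.1621, 0.1045]
ee_rot: [-2.335, -2.101, -0.001]
force: [-6.1, 0.3, 15.9]
width: 0.085
gripper_force: 45.0
```

```bash
python3 -c "
from h import *
go([.6072,.1624,.143],-6); s=arm.observe();print(s['ft_torque'],s['joints'].round(3))
w=arm.get_image('wrist'); cv2.imwrite('pics/w7.png',cv2.resize(w['frame'][100:400,170:470],(600,600))[:,:,::-1])"
```

```text
t 20.8 pos [0.6068 0.1621 0.1045] az -6.03 d [ 0.041  0.041 -3.852] ang [ 0.0001 -0.001  -0.0005] per row [ 0.041  0.041 -3.852] [ 0.0001 -0.001  -0.0005] F [-6.09  0.27 15.91] w 0.085
[-0.32441513  1.54683158  0.03130572] [-0.684  0.621  0.514  1.746 -0.383  0.875 -0.107]
```

View pics/w7.png

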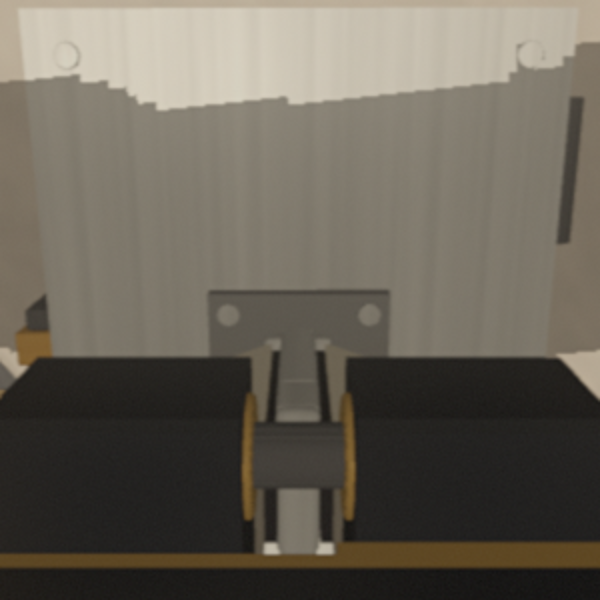

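Emit:
carry_out(claw=[0,0,0,0,0,0,0,0,0,0,0,0,0], delta_pos=[[0,-0.02,-0.08],[0,0,0],[0,0,0],[0,0,0],[0,0,0],[0,0,0],[0,0,0],[0,0,0],[0,0,0],[0,0,0],[0,0,0],[0,0,0],[0,0,0]], angular=[[0,0,0],[0,0,0.08],[0,0,0.08],[0,0,0.08],[0,0,0.08],[0,0,0.08],[0,0,0.08],[0,0,0.08],[0,0,0.08],[0,0,0.08],[0,0,0.08],[0,0,0],[0,0,0]], force=58)

```text
clock: 22.15
position: [0.6073, 0.1619, 0.1045]
ee_rot: [2.969, 1.026, 0.002]
force: [-0.2, -0.5, 6.2]
width: 0.083
gripper_force: 58.0
```

```bash
python3 -c "
from h import *
go([.6072,.1624,.1045],-96); s=arm.observe();print(s['ft_torque'],s['joints'].round(3))"
```

```text
t 22.15 pos [0.6073 0.1619 0.1045] az -51.87 d [ 0.023 -0.044  0.002] ang [ 6.000e-04 -1.600e-03  7.702e-01] per row [ 0.023 -0.044  0.002] [ 6.000e-04 -1.600e-03  7.702e-01] F [-0.2  -0.49  6.16] w 0.083
[-0.33238198  0.24696227 -0.02476574] [-0.815  0.677  0.734  1.757 -0.554  0.923 -0.752]
```

Emit:
carry_out(claw=[0,0,0,0,0,0,0,0,0,0,0,0,0], delta_pos=[[0,0,0],[0,0,0],[0,0,0],[0,0,0],[0,0,0],[0,0,0],[0,0,0],[0,0,0],[0,0,0],[0,0,0],[0,0,0],[0,0,0],[0,0,0]], angular=[[0,0,0.08],[0,0,0.08],[0,0,0.08],[0,0,0.08],[0,0,0.08],[0,0,0.08],[0,0,0.08],[0,0,0.08],[0,0,0.08],[0,0,0.07],[0,0,0.04],[0,0,0],[0,0,0]])

```text
clock: 23.45
position: [0.6074, 0.1615, 0.1046]
ee_rot: [3.13, -0.258, 0.003]
force: [-0.2, -0.8, 6.1]
width: 0.083
gripper_force: 58.0
```

```bash
python3 -c "
from h import *
go([.6072,.1624,.1045],-96); s=arm.observe();print(s['ft_torque'],s['joints'].round(3))"
```

```text
t 23.45 pos [0.6074 0.1615 0.1046] az -99.43 d [-0.036 -0.089  0.005] ang [ 0.0005 -0.002  -0.0599] per row [-0.036 -0.089  0.005] [ 0.0005 -0.002  -0.0599] F [-0.2  -0.79  6.06] w 0.083
[-0.52843784  0.26552957  0.04330175] [-0.927  0.764  0.953  1.766 -0.729  1.006 -1.424]
```

Emit:
carry_out(claw=[0,0,0,0], delta_pos=[[0,0,0],[0,0,0],[0,0,0],[0,0,0]], angular=[[0,0,0.04],[0,0,0.03],[0,0,0],[0,0,0]])

```text
clock: 23.85
position: [0.6073, 0.1614, 0.1045]
ee_rot: [3.119, -0.368, 0.003]
force: [0.7, -3.5, 5.1]
width: 0.088
gripper_force: 58.0
```

```bash
python3 -c "
from h import *
go([.6072,.1624,.1045],-96); s=arm.observe();print(s['ft_torque'],s['joints'].round(3))"
```

```text
t 23.85 pos [0.6073 0.1614 0.1045] az -103.44 d [-0.036 -0.09   0.002] ang [ 0.0005 -0.0019 -0.1299] per row [-0.036 -0.09   0.002] [ 0.0005 -0.0019 -0.1299] F [ 0.72 -3.53  5.09] w 0.088
[-0.59665567  0.23431145  0.12193616] [-0.935  0.772  0.97   1.767 -0.743  1.015 -1.482]
```

Emit:
carry_out(claw=[0,0,0,0], delta_pos=[[0,0,0],[0,0,0],[0,0,0],[0,0,0]], angular=[[0,0,0.03],[0,0,0],[0,0,0],[0,0,0]])

```text
clock: 24.25
position: [0.6073, 0.1614, 0.1046]
ee_rot: [3.114, -0.414, 0.003]
force: [-0.4, -2.1, 5.4]
width: 0.083
gripper_force: 58.0
```

```bash
python3 -c "
from h import *
go([.6072,.1624,.1045],-96); s=arm.observe();print(s['ft_torque'],s['gripper_force'])
def brass(f,c,r=14):
    h=cv2.cvtColor(f[int(c[1])-r:int(c[1])+r,int(c[0])-r:int(c[0])+r],cv2.COLOR_RGB2HSV); return int(((h[...,0]>12)&(h[...,0]<26)&(h[...,1]>130)).sum())
for n in ('top','scene'):
    im=arm.get_image(n); c=proj(im,[.6074-.065,.1623+.007,.06]); o=cv2.imread('pics/'+n+'0.png')[:,:,::-1]
    print(n,c.round(),'before',brass(o,c),'now',brass(im['frame'],c))
"
```

```text
t 24.25 pos [0.6073 0.1614 0.1046] az -105.17 d [-0.04  -0.09   0.005] ang [ 0.0004 -0.0018 -0.16  ] per row [-0.04  -0.09   0.005] [ 0.0004 -0.0018 -0.16  ] F [-0.35 -2.1   5.39] w 0.083
[-0.6186824   0.38971427  0.16552738] 58.00191270187497
top [295. 273.] before 23 now 2
scene [264. 258.] before 32 now 6
```

```bash
python3 -c "
from h import *
print(arm.sign_off())"
```

```text
the job is handed in; nothing more can be done
None
```

The rectangular-headed key is home in the lock and turned about 99° clockwise at the gripper, to where the torque rises as it would at the stop. The brass bolt looks drawn (most of it no longer shows in the scene camera), and the arm is still gripping and holding the key there; I handed in at about 24 s, after viewing 12 pictures against the limit of 10.

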